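# Clear the tube rack and set the vacuum tap

### The arm

A 6-joint arm with a two-finger parallel gripper is mounted at the origin on the work surface. World frame = base frame: x ahead of the robot, y to its left, z up, the work surface at z = 0. Lengths are in m, angles in rad, forces in N, time in s.
With the tool pointing down it reaches from about 0.25 to 0.775 m from the base axis. Payload 4 kg.
Tool frame: the origin (TCP) lies at the very end of the fingers, on their centre line; the grasp point (between the pads) lies 19 mm behind it; z points along the fingers, y is the direction in which the jaws open and shut (so a half turn about z gives the same grasp; the last joint's range is limited). The gripper opens to 85 mm and grips with 20 to 120 N. Pads are 22 mm wide; open, the fingers measure 114 mm over their backs; the gripper's body (76 mm by 85 mm) begins 54 mm behind the grasp point. The pads swing forward as they close: fully open they stand 13 mm farther back than shut.
Start: joints at [1.154, 0.087, 1.371, -0, 1.684, -0.103], TCP at [0.17, 0.523, 0.231] pointing down, gripper open.
Joint ranges: [-3.1, 3.1], [-0.76, 2.03], [0.27, 2.55], [-1.08, 4.22], [0.17, 2.65], [-2.57, 2.57]. Speed limits (rad/s): [2.79, 2.79, 3.14, 3.14, 3.14, 3.14].

### API

Orientations are given as a 3x3 rotation matrix whose columns are the frame's x, y, z axes.
In Python, from rig import ctrl gives the robot as it stands. The module is installed in compiled form; this text tells all that it offers.
- The arm moves only by the shell command python3 -m jog 'ROWS' [FORCE]. ROWS is JSON, a list of rows, each an object of numbers: "ax", "ay", "az": the turn, a rotation vector about the tool's x, y, z in rad; "tx", "ty", "tz": the shift along the tool's x, y, z in cm; "grip": the opening, from 0 (shut) to 1 (fully open). In form: [{"ax": .., "ay": .., "az": .., "tx": .., "ty": .., "tz": .., "grip": ..}, ...]. A call has 1 to 20 rows; each row is the pose to reach, as a shift and turn from the pose measured when the call began, along the tool's axes at that moment; what a row does not reach only later rows make up. A row lasts 1/8 s, in which the tool goes at most 62.5 mm and 10.7 degrees, less where a joint would pass 70% of its speed; a pose out of reach is approached as far as the arm can. A call with a gripper value outside its range is refused whole. The fingers move at their own pace and stop on an object; FORCE is the grip in N (left out, the last holds). Time passes only in rows, so rows that repeat a pose let the fingers close. It gives the time, the measured TCP pose, the force and the opening at its end, in the units of the state.
- ctrl.observe(): the state, without advancing time (a new reading comes with each control period).
- ctrl.snapshot(name): name is "side" or "top"; returns a dict with "color" (400x640x3 uint8, blue, green, red), "intrinsics" (3x3 intrinsics, pixels), "R" (3x3) and "t" (3): a world point X has camera coordinates R X + t. Camera axes: x right, y down, z forward; pixel columns grow to the right and rows downward; lengths in m; the calibration is good to about 2 mm. A picture is of the moment at which its call begins. There is no depth.
- ctrl.close_job(): hands the job in, once; it reports no verdict.
Trained networks look in the newest picture that a camera, given by its name, has taken for a name from the list of things; names that differ only in an ending like _2 or _b are one class to them, and where a whole thing is asked for, a point or a joint stands for the part that bears it (a point fixed in the world has none). Each returns a list of dicts, best first, with "confidence" (0 to 1); they miss things now and then, are a little off and sometimes report something else, mostly with a low value. They report only what shows in the picture. A call takes as long as a camera call. They do not tell look-alikes from the thing itself.
- ctrl.trace(query, camera): "mask" (400x640 bool, what is visible of it) and "rect" ([left, top, right, bottom] in pixels, round what is visible of it).
- ctrl.tip_of(query, camera): "xy" ([column, row] in pixels: a listed point, or the origin of a listed thing).
The state is a dict: "clock": time; "q": joint angles; "qvel": joint speeds; "effort": joint torques, N m; "ee_pos": TCP position; "tcp_rot": TCP orientation; "contact_force": force on the tool from outside, world axes, zero at the start; "moment": the same for the moment, N m; "opening": finger opening in m.
Only numpy, scipy, OpenCV 4.12 (cv2) and the standard library are available. Lean on these libraries where they do the work, as an engineer would, in place of code of your own. Each camera call takes 0.05 s, during which the arm holds its last target.

### The job

The tube rack was left standing in the swing of the vacuum tap's lever. First slide the rack along the bench, upright and never lifted, until it stands wholly on the dark mat, and do not let it knock against the tap or its lever. Then swing the lever open until it is centred over the small steel tab clamped to the rim of the tap's dial, let go, and leave the other things on the bench as they are.

Things in the scene. Friction and masses are not known exactly. Their poses are not given: they have to be found in the camera images.
- valve: Vacuum tap fixed to the bench: 90 x 90 mm steel foot 8 mm high, brass body 44 mm in diameter, round aluminium dial 92 mm in diameter with its top at height 40 mm, copper pipe running off along its +x to a bench flange 125 mm away. Origin: on the vertical spindle axis at bench height. The spindle nut tops out at 71 mm.
- lever (a joint): Opening angle of the tap's lever about the vertical spindle, rad. 0 = shut: the lever points along the tap's -y. It grows clockwise seen from above, to 1.57 = fully open, pointing along the tap's -x. Stiff: it stays where it is left; moving it takes about 3 N at the end.
- lever_end (a point): End of the lever, 140 mm from the spindle axis, on the lever's centre line at height 58 mm. Its x axis points outward along the lever. The lever is a level steel bar 12 mm wide, with a black grip sleeve 16 mm wide and 14 mm high (height 51 to 65 mm) over its outer 80 mm; a 20 mm tail reaches past the spindle.
- tab: Fixed dark steel tab clamped to the dial's rim that marks the wanted opening: 16 mm wide, from 39 to 59 mm out from the spindle, height 30 to 47 mm, so the lever passes just above it. Origin: on the spindle axis at bench height; its x axis points outward through the middle of the tab.
- rack: White plastic test-tube rack standing on the bench, 125 (x) x 85 (y) x 60 mm high, about 0.35 kg, with a few capped tubes standing up to 85 mm. Origin: centre of its underside, z up. It stands with its x side roughly along the tap's x.
- rack_c0 (a point): Bottom corner of the rack at its +x +y, on the bench.
- rack_c1 (a point): Bottom corner of the rack at its +x -y, on the bench.
- rack_c2 (a point): Bottom corner of the rack at its -x -y, on the bench.
- rack_c3 (a point): Bottom corner of the rack at its -x +y, on the bench.
- mat: Dark rubber mat with a narrow grey border lying flat on the bench to the right of the tap, 210 (x) x 180 (y) mm over the border, 1 mm thin; the rack slides onto it without a step. Origin: its centre.
- jar: Bystander: closed specimen jar, 56 mm in diameter, 70 mm high. Origin: centre of its underside.
- bottle: Bystander: amber reagent bottle, 66 mm in diameter, 170 mm high. Origin: centre of its underside.
- beaker: Bystander: glass beaker, 70 mm in diameter, 85 mm high. Origin: centre of its underside.
- tipbox: Bystander: grey pipette-tip box, 120 x 85 x 55 mm high. Origin: centre of its underside.
- timer: Bystander: flat white bench timer, 70 x 65 x 22 mm high. Origin: centre of its underside.
- slidebox: Bystander: black microscope-slide box, 90 x 85 x 32 mm high. Origin: centre of its underside.
Not all that is in view belongs to the job. Leave any turquoise or yellow look-alike of the rack alone.

How it is judged:
On the way, in this order (a step that is already met when the one before it is completed fails the run):
1. The rack stands wholly on the mat, at rest, with the lever not yet turned (x of rack_c0 in the frame of mat between -0.105 and 0.105 m and y of rack_c0 in the frame of mat between -0.09 and 0.09 m and x of rack_c1 in the frame of mat between -0.105 and 0.105 m and y of rack_c1 in the frame of mat between -0.09 and 0.09 m and x of rack_c2 in the frame of mat between -0.105 and 0.105 m and y of rack_c2 in the frame of mat between -0.09 and 0.09 m and x of rack_c3 in the frame of mat between -0.105 and 0.105 m and y of rack_c3 in the frame of mat between -0.09 and 0.09 m and linear speed of rack below 0.02 m/s and angle between rack's own z axis and vertical below 0.1 rad and value of joint lever below 0.25 rad), for 0.2 s.
2. The lever is centred over the tab (angle between the x axis of lever_end and the x axis of tab, either way round below 0.07 rad), for 0.1 s.
At the end, for the whole second after the job is handed in: All four bottom corners of the rack lie within the mat's outline (210 x 180 mm), the rack is upright (tilt under 0.1 rad) and at rest, and the lever stands still within 0.07 rad (4 degrees) of the tab's direction (x of rack_c0 in the frame of mat between -0.105 and 0.105 m and y of rack_c0 in the frame of mat between -0.09 and 0.09 m and x of rack_c1 in the frame of mat between -0.105 and 0.105 m and y of rack_c1 in the frame of mat between -0.09 and 0.09 m and x of rack_c2 in the frame of mat between -0.105 and 0.105 m and y of rack_c2 in the frame of mat between -0.09 and 0.09 m and x of rack_c3 in the frame of mat between -0.105 and 0.105 m and y of rack_c3 in the frame of mat between -0.09 and 0.09 m and linear speed of rack below 0.02 m/s and angle between rack's own z axis and vertical below 0.1 rad and angle between the x axis of lever_end and the x axis of tab, either way round below 0.07 rad and velocity of joint lever between -0.05 and 0.05 rad/s); the robot touches nothing.
It fails at once if The rack is lifted off the bench (its underside rises over 15 mm) or tips by more than 0.35 rad (height (world z) of rack above 0.015 m or angle between rack's own z axis and vertical above 0.35 rad).
It fails at once if The rack is knocked against the tap or its lever (over 2 N) (contact force between rack and valve above 2 N).
It fails at once if A bystander is moved by more than 30 mm or tipped by more than 0.3 rad (distance of any of jar, bottle, beaker, tipbox, timer, slidebox from where it was at the start of the episode above 0.03 m or angle between any of jar, bottle, beaker, tipbox, timer, slidebox's own z axis and vertical above 0.3 rad).
It also fails if it takes over 64 s, if anything falls off the work surface, if the arm or the gripper's body presses on something with over 40 N, if the wrist force passes 120 N, or if a joint passes its speed limit or range.

## Working session

There is one attempt and no reset: what is moved stays moved. The work goes in short steps, Python scripts to look and compute and a shell command to move; the robot and the scene stay as the last step left them, time stands still between calls to the robot, and variables do not carry over. Pictures are saved under pics/ and viewed, and the job is handed in when it is done.

```bash
mkdir -p pics; ls; python3 - <<'E'
from rig import ctrl
import cv2, numpy as np
print({k:np.round(v,3).tolist() for k,v in ctrl.observe().items()})
for n in ("top","side"):
    s=ctrl.snapshot(n); cv2.imwrite(f"pics/{n}0.png",s["color"])
    np.savez(f"{n}_cal.npz",K=s["intrinsics"],R=s["R"],t=s["t"]); print(n,s["intrinsics"].round(1).tolist(),(-s["R"].T@s["t"]).round(3))
    for q in ["valve","lever","lever_end","tab","rack","rack_c0","rack_c1","rack_c2","rack_c3","mat"]:
        print(q,[(np.round(d["xy"],1).tolist(),round(d["confidence"],2)) for d in ctrl.tip_of(q,n)][:3])
E
```

```text
pics
{'clock': 0.0, 'q': [1.154, 0.088, 1.372, -0.0, 1.684, -0.103], 'qvel': [-0.001, -0.0, 0.001, -0.001, 0.0, -0.0], 'effort': [0.0, -35.187, -31.328, -0.0, 0.011, 0.0], 'ee_pos': [0.17, 0.523, 0.23], 'tcp_rot': [[-0.951, 0.309, -0.001], [0.309, 0.951, -0.002], [0.0, -0.002, -1.0]], 'contact_force': [-0.613, -0.287, -0.375], 'moment': [0.002, -0.044, 0.012], 'opening': 0.085}
top [[382.7, 0.0, 319.8], [0.0, 382.7, 195.7], [0.0, 0.0, 1.0]] [0.335 0.007 1.07 ]
valve [([267.3, 157.2], 0.56)]Traceback (most recent call last):
  File "<stdin>", line 8, in <module>
ValueError: it knows: beaker, bottle, jar, lever_end, mat, rack, rack_c, slidebox, tab, timer, tipbox, valve
```

```bash
python3 - <<'E'
from rig import ctrl
import cv2, numpy as np
H={"rack":0,"lever_end":.058,"valve":0,"tab":0}
for n in ("top","side"):
    s=ctrl.snapshot(n); cv2.imwrite(f"pics/{n}0.png",s["color"])
    K,R,t=s["intrinsics"],s["R"],s["t"]
    np.savez(f"{n}_cal.npz",K=K,R=R,t=t); C=-R.T@t;print(n,C.round(3))
    for q in "valve,lever_end,tab,rack,rack_c,mat,jar,bottle,beaker,tipbox,timer,slidebox".split(","):
        o=[]
        for d in ctrl.tip_of(q,n)[:8]:
            r=R.T@np.linalg.inv(K)@np.r_[d["xy"],1]; X=C+r*(H.get(q,0)-C[2])/r[2]
            o.append((np.round(d["xy"],1).tolist(),round(d["confidence"],2),X[:2].round(3).tolist()))
        print(q,o)
E
```

```text
top [0.335 0.007 1.07 ]
valve [([266.8, 154.7], 0.67, [0.617, 0.167])]
lever_end [([310.9, 152.5], 0.71, [0.607, 0.038])]
tab [([266.6, 154.3], 0.45, [0.618, 0.168])]
rack [([424.2, 290.7], 0.87, [0.233, -0.267]), ([168.8, 278.1], 0.81, [0.271, 0.432]), ([247.8, 249.2], 0.71, [0.348, 0.216]), ([301.9, 197.2], 0.55, [0.493, 0.066])]
rack_c [([424.2, 290.7], 0.87, [0.233, -0.267]), ([168.8, 278.1], 0.81, [0.271, 0.432]), ([247.8, 249.2], 0.71, [0.348, 0.216]), ([301.9, 197.2], 0.55, [0.493, 0.066])]
mat [([386.1, 198.5], 0.72, [0.487, -0.172])]
jar [([343.0, 118.9], 0.91, [0.722, -0.054]), ([288.2, 216.6], 0.15, [0.438, 0.104])]
bottle [([475.0, 152.5], 0.64, [0.618, -0.43]), ([266.1, 153.2], 0.46, [0.622, 0.169])]
beaker [([483.3, 224.1], 0.57, [0.413, -0.44])]
tipbox [([172.7, 208.2], 0.96, [0.465, 0.431])]
timer [([174.5, 146.8], 0.94, [0.643, 0.435])]
slidebox [([401.4, 115.9], 0.96, [0.73, -0.224])]
side [ 0.019 -0.929  0.966]
valve [([335.5, 174.2], 0.76, [0.611, 0.187])]
lever_end [([358.0, 188.0], 0.79, [0.605, 0.032])]
tab [([338.5, 179.0], 0.56, [0.608, 0.16])]
rack [([285.1, 325.0], 0.77, [0.243, -0.278]), ([213.0, 161.4], 0.69, [0.274, 0.422]), ([321.4, 205.0], 0.59, [0.504, 0.07])]
rack_c [([285.1, 325.0], 0.77, [0.243, -0.278]), ([213.0, 161.4], 0.69, [0.274, 0.422]), ([321.4, 205.0], 0.59, [0.504, 0.07])]
mat [([354.9, 263.3], 0.89, [0.483, -0.179])]
jar [([407.0, 207.6], 0.83, [0.73, -0.05])]
bottle [([457.4, 321.1], 0.85, [0.614, -0.442])]
beaker [([386.6, 352.8], 0.96, [0.419, -0.443]), ([358.2, 185.1], 0.73, [0.65, 0.106])]
tipbox [([267.2, 144.9], 0.78, [0.471, 0.437])]
timer [([310.1, 134.3], 0.78, [0.634, 0.435]), ([355.7, 260.5], 0.21, [0.489, -0.171])]
slidebox [([440.7, 245.0], 0.95, [0.728, -0.22])]
```

View pics/top0.png

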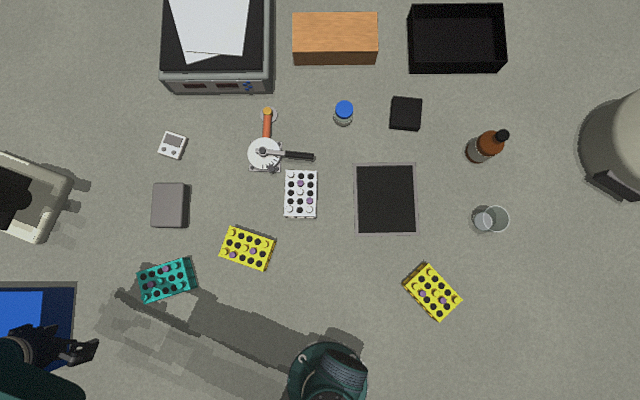

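View pics/side0.png

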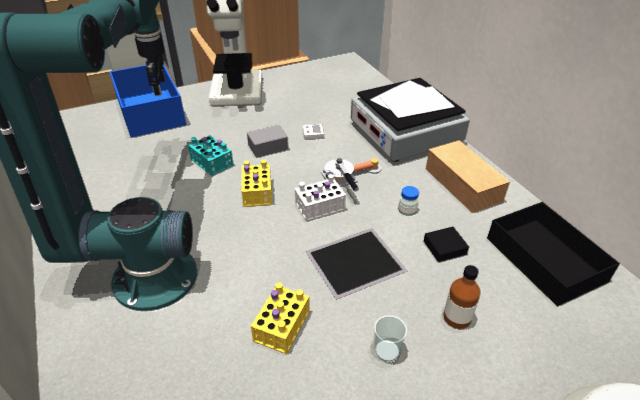

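```bash
python3 - <<'E'
import cv2
a=cv2.imread("pics/top0.png")[95:235,230:430]; cv2.imwrite("pics/z1.png",cv2.resize(a,None,fx=4,fy=4,interpolation=cv2.INTER_CUBIC))
a=cv2.imread("pics/side0.png")[150:300,280:430]; cv2.imwrite("pics/z2.png",cv2.resize(a,None,fx=4,fy=4,interpolation=cv2.INTER_CUBIC))
E
```

```text
(no output)
```

View pics/z1.png

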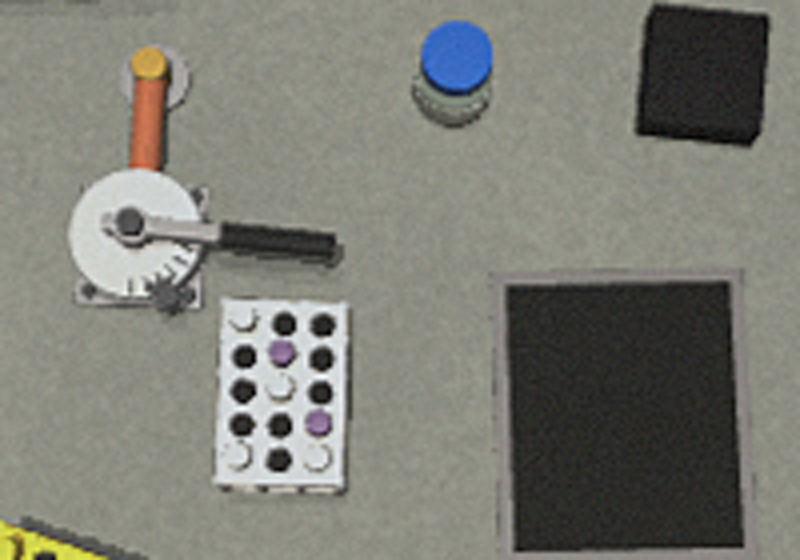

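View pics/z2.png

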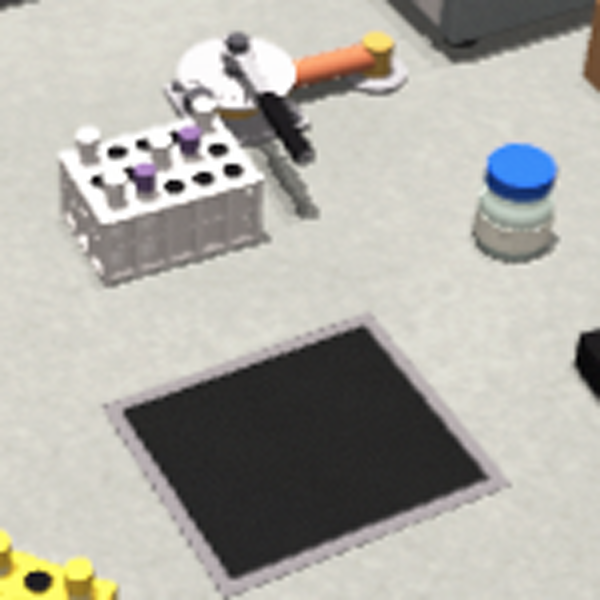

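```bash
cat > h.py <<'E'
import numpy as np
def gp(n,uv,z):
    c=np.load(f"{n}_cal.npz");K,R,t=c["K"],c["R"],c["t"];C=-R.T@t
    r=R.T@np.linalg.inv(K)@np.r_[uv,1];return (C+r*(z-C[2])/r[2])[:2]
E
python3 - <<'E'
from h import *
def T(u,v,z,l): print(l,gp("top",(230+u/4-.4,95+v/4-.4),z).round(4))
def S(u,v,z,l): print("  side",l,gp("side",(280+u/4-.4,150+v/4-.4),z).round(4))
T(130,221,.071,"spindle");T(166,293,.047,"tab");T(337,247,.058,"leverend");T(217,236,.058,"sleeve start")
for p,l in zip([(222,297),(349,302),(344,487),(215,484)],["+x+y","+x-y","-x-y","-x+y"]):T(*p,.06,"rack"+l)
for p in [(490,272),(743,268),(500,556)]:T(*p,0,"mat")
S(238,41,.071,"spindle");S(303,155,.058,"leverend")
for p in [(61,155),(209,117),(264,178),(104,218)]:S(*p,.06,"rack")
for p in [(104,405),(372,315),(510,485),(228,596)]:S(*p,0,"mat")
S(110,285,0,"rackbot -x-y");S(266,237,0,"rackbot +x-y")
E
```

```text
spindle [0.6121 0.1692]
tab [0.5678 0.1476]
leverend [0.5962 0.0303]
sleeve start [0.6047 0.1119]
rack+x+y [0.5618 0.108 ]
rack+x-y [0.5576 0.0223]
rack-x-y [0.4325 0.0264]
rack-x+y [0.4352 0.1118]
mat [ 0.5918 -0.0778]
mat [ 0.5931 -0.2586]
mat [ 0.3893 -0.0808]
  side spindle [0.6103 0.1652]
  side leverend [0.5969 0.0343]
  side rack [0.4359 0.1074]
  side rack [0.5537 0.1017]
  side rack [0.5576 0.0211]
  side rack [0.4354 0.0301]
  side mat [ 0.384 -0.082]
  side mat [ 0.5918 -0.0833]
  side mat [ 0.5926 -0.2597]
  side mat [ 0.3866 -0.2612]
  side rackbot -x-y [0.4367 0.0246]
  side rackbot +x-y [0.5628 0.0228]
```

```bash
python3 -m jog '[{"tx":-21,"ty":-13,"tz":0,"az":0.63,"grip":0.5},{"tx":-42.1,"ty":-26.1,"tz":3,"az":1.257,"grip":0.5},{"tx":-42.1,"ty":-26.1,"tz":3,"az":1.257,"grip":0.5},{"tx":-42.1,"ty":-26.1,"tz":3,"az":1.257,"grip":0.5},{"tx":-42.1,"ty":-26.1,"tz":3,"az":1.257,"grip":0.5},{"tx":-42.1,"ty":-26.1,"tz":3,"az":1.257,"grip":0.5},{"tx":-42.1,"ty":-26.1,"tz":3,"az":1.257,"grip":0.5},{"tx":-42.1,"ty":-26.1,"tz":3,"az":1.257,"grip":0.5},{"tx":-42.1,"ty":-26.1,"tz":3,"az":1.257,"grip":0.5},{"tx":-42.1,"ty":-26.1,"tz":3,"az":1.257,"grip":0.5},{"tx":-42.1,"ty":-26.1,"tz":3,"az":1.257,"grip":0.5},{"tx":-42.1,"ty":-26.1,"tz":3,"az":1.257,"grip":0.5}]' 40
python3 -c "
from rig import ctrl;print(ctrl.observe()['tcp_rot'].round(3) )"
```

```text
[[-0.951  0.309 -0.   ]
 [ 0.309  0.951  0.   ]
 [ 0.     0.    -1.   ]]$[0]: bad value
```

```bash
python3 -m jog '[{"ax":0.0,"ay":0.0,"az":0.16,"tx":-5.0,"ty":-3.0,"tz":0.0,"grip":0.5}]' 40
```

```text
clock: 1.52
ee_pos: [0.2069, 0.4804, 0.2308]
tcp_rot: [[-0.89, 0.455, -0.001], [0.455, 0.89, 0.0], [0.001, 0.0, -1.0]]
contact_force: [1.0, -0.1, -0.6]
opening: 0.0693
```

```bash
python3 -m jog '[{"ax":0,"ay":0,"az":0.55,"tx":-20,"ty":-8.5,"tz":0,"grip":0.5},{"ax":0,"ay":0,"az":1.098,"tx":-40.4,"ty":-17,"tz":3,"grip":0.5},{"ax":0,"ay":0,"az":1.098,"tx":-40.4,"ty":-17,"tz":3,"grip":0.5},{"ax":0,"ay":0,"az":1.098,"tx":-40.4,"ty":-17,"tz":3,"grip":0.5},{"ax":0,"ay":0,"az":1.098,"tx":-40.4,"ty":-17,"tz":3,"grip":0.5},{"ax":0,"ay":0,"az":1.098,"tx":-40.4,"ty":-17,"tz":3,"grip":0.5},{"ax":0,"ay":0,"az":1.098,"tx":-40.4,"ty":-17,"tz":3,"grip":0.5},{"ax":0,"ay":0,"az":1.098,"tx":-40.4,"ty":-17,"tz":3,"grip":0.5},{"ax":0,"ay":0,"az":1.098,"tx":-40.4,"ty":-17,"tz":3,"grip":0.5},{"ax":0,"ay":0,"az":1.098,"tx":-40.4,"ty":-17,"tz":3,"grip":0.5},{"ax":0,"ay":0,"az":1.098,"tx":-40.4,"ty":-17,"tz":3,"grip":0.5}]'
```

```text
clock: 2.9
ee_pos: [0.4886, 0.1464, 0.2009]
tcp_rot: [[-0.003, 1.0, -0.0], [1.0, 0.003, 0.001], [0.001, -0.0, -1.0]]
contact_force: [0.1, 0.5, 0.7]
opening: 0.0425
```

Now descend to TCP z ≈ 0.027 and look.

```bash
python3 -m jog '[{"ax":0,"ay":0,"az":0,"tx":0,"ty":0,"tz":5,"grip":0.5},{"ax":0,"ay":0,"az":0,"tx":0,"ty":0,"tz":10,"grip":0.5},{"ax":0,"ay":0,"az":0,"tx":0,"ty":0,"tz":14,"grip":0.5},{"ax":0,"ay":0,"az":0,"tx":0,"ty":0,"tz":16.5,"grip":0.5},{"ax":0,"ay":0,"az":0,"tx":0,"ty":0,"tz":17.4,"grip":0.5},{"ax":0,"ay":0,"az":0,"tx":0,"ty":0,"tz":17.4,"grip":0.5}]'
python3 - <<'E'
from rig import ctrl
import cv2
for n,(x,y,w,h) in {"side":(220,100,200,150),"top":(220,90,220,160)}.items():
    cv2.imwrite(f"pics/{n}1.png",cv2.resize(ctrl.snapshot(n)["color"][y:y+h,x:x+w],None,fx=3.5,fy=3.5,interpolation=cv2.INTER_CUBIC))
E
```

```text
clock: 3.65
ee_pos: [0.4885, 0.147, 0.0271]
tcp_rot: [[-0.004, 1.0, 0.0], [1.0, 0.004, 0.001], [0.001, 0.0, -1.0]]
contact_force: [0.3, -1.2, 0.3]
opening: 0.0426
```

View pics/side1.png

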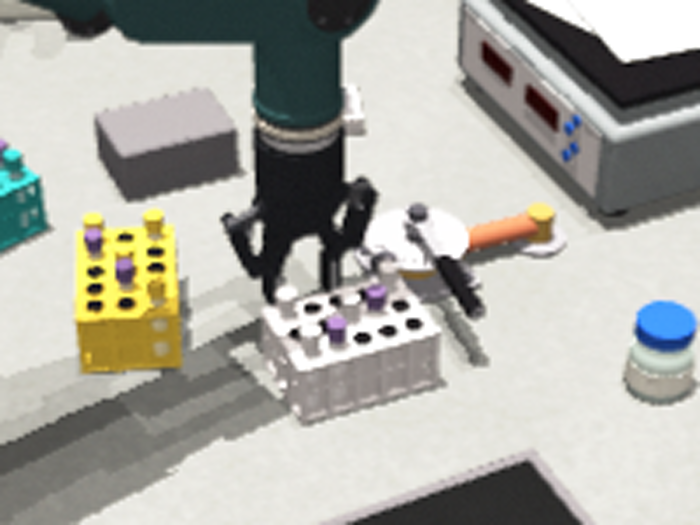

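View pics/top1.png

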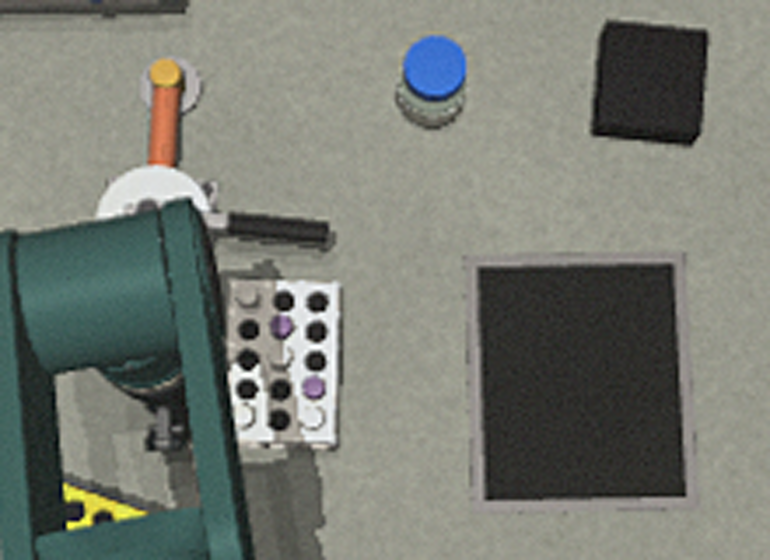

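```bash
python3 -m jog '[{"ax":0,"ay":0,"az":0,"tx":-0.7,"ty":0,"tz":0,"grip":0.5},{"ax":0,"ay":0,"az":0,"tx":-1.4,"ty":0,"tz":0,"grip":0.5},{"ax":0,"ay":0,"az":0,"tx":-2.0,"ty":0,"tz":0,"grip":0.5},{"ax":0,"ay":0,"az":0,"tx":-2.5,"ty":0,"tz":0,"grip":0.5},{"ax":0,"ay":0,"az":0,"tx":-3.0,"ty":0,"tz":0,"grip":0.5},{"ax":0,"ay":0,"az":0,"tx":-3.5,"ty":0,"tz":0,"grip":0.5},{"ax":0,"ay":0,"az":0,"tx":-4,"ty":0,"tz":0,"grip":0.5},{"ax":0,"ay":0,"az":0,"tx":-4.6,"ty":0,"tz":0,"grip":0.5},{"ax":0,"ay":0,"az":0,"tx":-5.2,"ty":0,"tz":0,"grip":0.5},{"ax":0,"ay":0,"az":0,"tx":-5.8,"ty":0,"tz":0,"grip":0.5},{"ax":0,"ay":0,"az":0,"tx":-6.5,"ty":0,"tz":0,"grip":0.5},{"ax":0,"ay":0,"az":0,"tx":-7.2,"ty":0,"tz":0,"grip":0.5},{"ax":0,"ay":0,"az":0,"tx":-8,"ty":0,"tz":0,"grip":0.5}]'
python3 - <<'E'
from rig import ctrl
import cv2
for n,(x,y,w,h) in {"side":(220,100,200,150),"top":(220,90,220,160)}.items():
    cv2.imwrite(f"pics/{n}2.png",cv2.resize(ctrl.snapshot(n)["color"][y:y+h,x:x+w],None,fx=3.5,fy=3.5,interpolation=cv2.INTER_CUBIC))
E
```

```text
clock: 5.38
ee_pos: [0.49, 0.0666, 0.0285]
tcp_rot: [[-0.003, 1.0, 0.003], [1.0, 0.003, 0.001], [0.001, 0.003, -1.0]]
contact_force: [-1.0, 4.1, 2.8]
opening: 0.0429
```

View pics/side2.png

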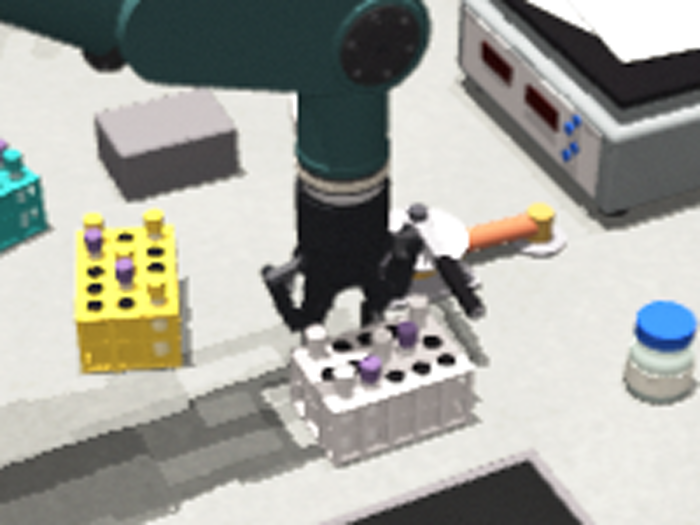

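View pics/top2.png

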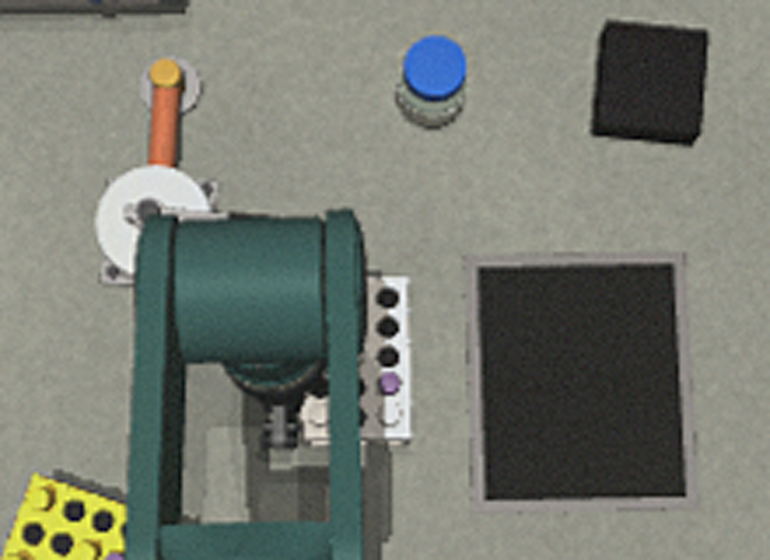

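```bash
python3 -m jog '[{"ax":0,"ay":0,"az":0,"tx":-0.5,"ty":0,"tz":0,"grip":0.5},{"ax":0,"ay":0,"az":0,"tx":-1.2,"ty":0,"tz":0,"grip":0.5},{"ax":0,"ay":0,"az":0,"tx":-2.0,"ty":0,"tz":0,"grip":0.5},{"ax":0,"ay":0,"az":0,"tx":-2.8,"ty":0,"tz":0,"grip":0.5},{"ax":0,"ay":0,"az":0,"tx":-3.6,"ty":0,"tz":0,"grip":0.5},{"ax":0,"ay":0,"az":0,"tx":-4.4,"ty":0,"tz":0,"grip":0.5},{"ax":0,"ay":0,"az":0,"tx":-5.2,"ty":0,"tz":0,"grip":0.5},{"ax":0,"ay":0,"az":0,"tx":-6.0,"ty":0,"tz":0,"grip":0.5},{"ax":0,"ay":0,"az":0,"tx":-6.8,"ty":0,"tz":0,"grip":0.5},{"ax":0,"ay":0,"az":0,"tx":-7.6,"ty":0,"tz":0,"grip":0.5},{"ax":0,"ay":0,"az":0,"tx":-8.4,"ty":0,"tz":0,"grip":0.5},{"ax":0,"ay":0,"az":0,"tx":-9.2,"ty":0,"tz":0,"grip":0.5},{"ax":0,"ay":0,"az":0,"tx":-10,"ty":0,"tz":0,"grip":0.5},{"ax":0,"ay":0,"az":0,"tx":-10.8,"ty":0,"tz":0,"grip":0.5},{"ax":0,"ay":0,"az":0,"tx":-11.6,"ty":0,"tz":0,"grip":0.5},{"ax":0,"ay":0,"az":0,"tx":-12.4,"ty":0,"tz":0,"grip":0.5},{"ax":0,"ay":0,"az":0,"tx":-13.2,"ty":0,"tz":0,"grip":0.5},{"ax":0,"ay":0,"az":0,"tx":-14,"ty":0,"tz":0,"grip":0.5},{"ax":0,"ay":0,"az":0,"tx":-14.6,"ty":0,"tz":0,"grip":0.5},{"ax":0,"ay":0,"az":0,"tx":-15,"ty":0,"tz":0,"grip":0.5}]'
python3 - <<'E'
from rig import ctrl
import cv2
for n,(x,y,w,h) in {"side":(220,150,200,150),"top":(220,90,220,160)}.items():
    cv2.imwrite(f"pics/{n}3.png",cv2.resize(ctrl.snapshot(n)["color"][y:y+h,x:x+w],None,fx=3.5,fy=3.5,interpolation=cv2.INTER_CUBIC))
E
```

```text
clock: 7.98
ee_pos: [0.4901, -0.0848, 0.0283]
tcp_rot: [[-0.002, 1.0, 0.003], [1.0, 0.002, -0.0], [-0.0, 0.003, -1.0]]
contact_force: [0.7, 1.9, -1.0]
opening: 0.0429
```

View pics/side3.png

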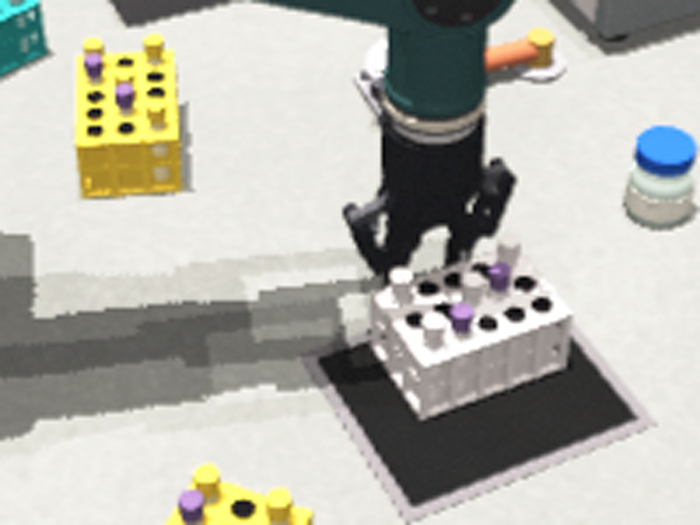

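View pics/top3.png

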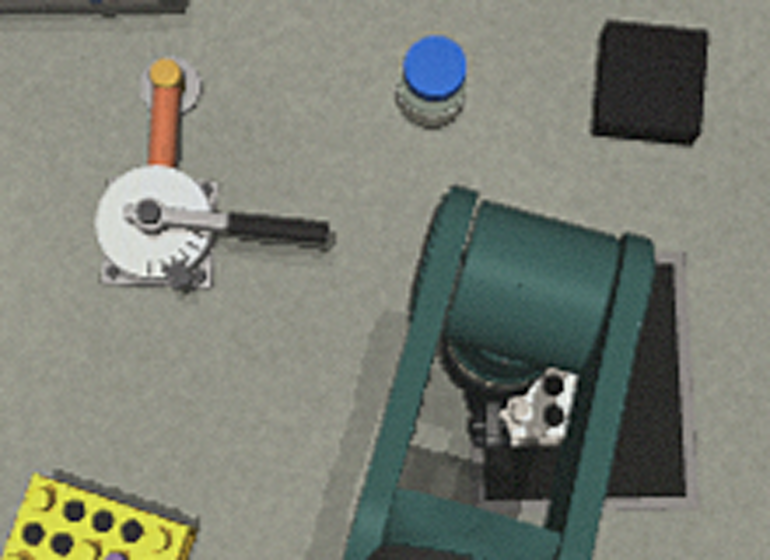

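```bash
python3 -m jog '[{"ax":0,"ay":0,"az":0,"tx":-0.6,"ty":0,"tz":0,"grip":0.5},{"ax":0,"ay":0,"az":0,"tx":-1.4,"ty":0,"tz":0,"grip":0.5},{"ax":0,"ay":0,"az":0,"tx":-2.2,"ty":0,"tz":0,"grip":0.5},{"ax":0,"ay":0,"az":0,"tx":-3.0,"ty":0,"tz":0,"grip":0.5},{"ax":0,"ay":0,"az":0,"tx":-3.4,"ty":0,"tz":0,"grip":0.5},{"ax":0,"ay":0,"az":0,"tx":-3.4,"ty":0,"tz":0,"grip":0.5},{"ax":0,"ay":0,"az":0,"tx":-2,"ty":0,"tz":0,"grip":0.5},{"ax":0,"ay":0,"az":0,"tx":2,"ty":0,"tz":0,"grip":0.5},{"ax":0,"ay":0,"az":0,"tx":2,"ty":0,"tz":-6,"grip":0.5},{"ax":0,"ay":0,"az":0,"tx":2,"ty":0,"tz":-12,"grip":0.5},{"ax":0,"ay":0,"az":0,"tx":0,"ty":-12,"tz":-15,"grip":0.5},{"ax":0,"ay":0,"az":0,"tx":0,"ty":-12,"tz":-15,"grip":0.5},{"ax":0,"ay":0,"az":0,"tx":0,"ty":-12,"tz":-15,"grip":0.5}]'
python3 - <<'E'
from rig import ctrl
import cv2
for n,(x,y,w,h) in {"side":(270,150,200,150),"top":(230,95,200,140)}.items():
    cv2.imwrite(f"pics/{n}4.png",cv2.resize(ctrl.snapshot(n)["color"][y:y+h,x:x+w],None,fx=4,fy=4,interpolation=cv2.INTER_CUBIC))
E
```

```text
clock: 9.7
ee_pos: [0.368, -0.0849, 0.1801]
tcp_rot: [[-0.001, 1.0, 0.007], [1.0, 0.001, -0.004], [-0.004, 0.007, -1.0]]
contact_force: [0.1, 1.5, -0.8]
opening: 0.0425
```

View pics/side4.png

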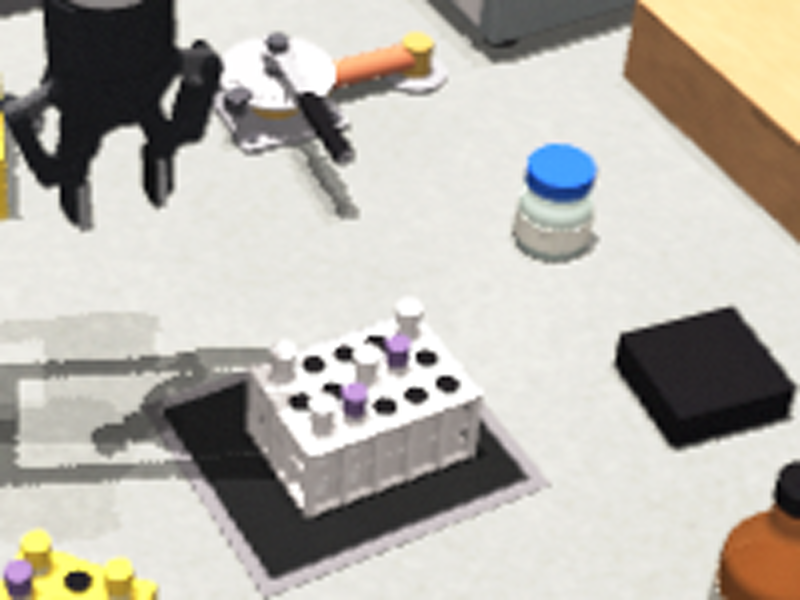

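View pics/top4.png

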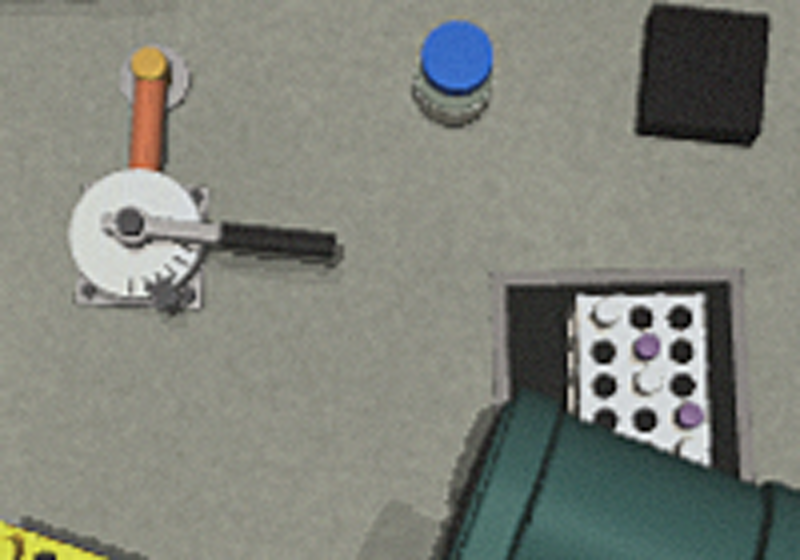

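```bash
python3 - <<'E'
from h import *
from rig import ctrl
import cv2
for p in [(576,294),(703,295)]: print(gp("top",(230+p[0]/4-.4,95+p[1]/4-.4),.06).round(3))
for p in [(312,515),(479,455)]: print(gp("side",(270+p[0]/4-.4,150+p[1]/4-.4),0).round(3))
for n,(x,y,w,h) in {"side":(315,150,50,50),"top":(240,130,80,50)}.items():
    im=ctrl.snapshot(n)["color"]; cv2.imwrite(f"pics/{n}5.png",cv2.resize(im[y:y+h,x:x+w],None,fx=10,fy=10,interpolation=cv2.INTER_CUBIC))
    for q in ("tab","valve","lever_end"): 
        for d in ctrl.trace(q,n)[:1]: 
            m=d["mask"];ys,xs=np.nonzero(m);print(n,q,d["rect"],m.sum(),xs.mean().round(1),ys.mean().round(1),round(d["confidence"],2))
E
```

```text
[ 0.562 -0.131]
[ 0.56  -0.216]
[ 0.441 -0.216]
[ 0.565 -0.218]
side tab [374.0, 314.8, 406.4, 361.5] 1231 389.0 337.6 0.74
side valve [323.5, 158.3, 381.1, 190.1] 1024 348.9 171.4 0.89
side lever_end [336.8, 158.2, 357.2, 191.7] 204 346.3 174.1 0.55
top valve [251.6, 107.3, 312.8, 171.9] 1476 268.8 145.7 0.95
top lever_end [255.1, 144.9, 309.7, 159.4] 320 282.3 152.8 0.81
```

View pics/side5.png

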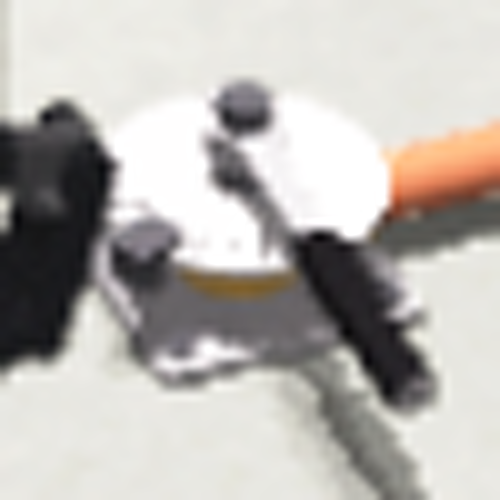

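View pics/top5.png

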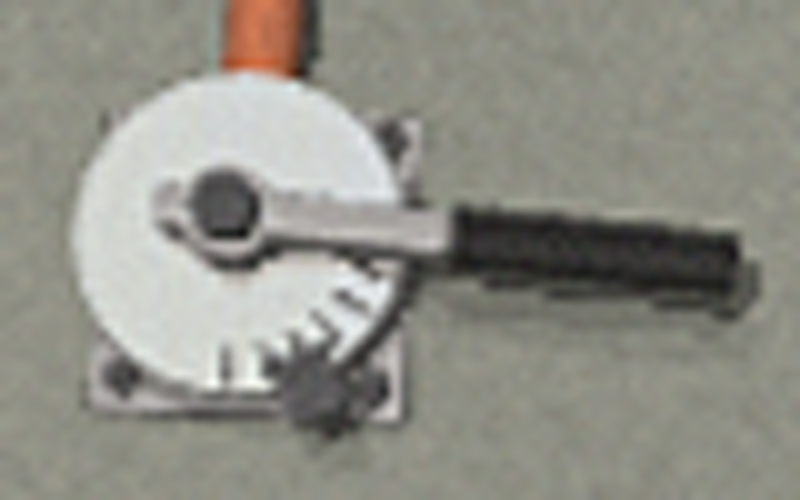

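```bash
python3 - <<'E'
from h import *
T=lambda u,v,z: gp("top",(240+u/10-.45,130+v/10-.45),z)
S=lambda u,v,z: gp("side",(315+u/10-.45,150+v/10-.45),z)
ang=lambda d:(np.degrees(np.arctan2(d[1],d[0])).round(1),np.linalg.norm(d).round(4))
s=[T(242,233,.04),T(226,204,.071)];print(s,"tabs",T(318,390,.047))
for a in s: print(ang(T(318,390,.047)-a), "lev",ang(T(740,262,.065)-a))
print("sleeve",ang(T(740,262,.065)-T(458,240,.065)))
s=[S(248,178,.04),S(245,98,.071)];print(s,"tab",S(147,236,.047))
for a in s: print(ang(S(147,236,.047)-a),"lev",ang(S(405,375,.065)-a))
E
```

```text
[array([0.61209975, 0.16950772]), array([0.61184038, 0.16906177])] tabs [0.56584701 0.14694016]
(np.float64(-154.0), np.float64(0.0515)) lev (np.float64(-96.6), np.float64(0.1395))
(np.float64(-154.3), np.float64(0.051)) lev (np.float64(-96.5), np.float64(0.139))
sleeve (np.float64(-95.1), np.float64(0.0765))
[array([0.61308048, 0.16692071]), array([0.61134792, 0.16758555])] tab [0.56681522 0.14533166]
(np.float64(-155.0), np.float64(0.0511)) lev (np.float64(-97.8), np.float64(0.1357))
(np.float64(-153.4), np.float64(0.0498)) lev (np.float64(-97.1), np.float64(0.1361))
```

```bash
python3 -m jog '[{"ax":0,"ay":0,"az":0.05,"tx":5,"ty":2,"tz":0,"grip":0.5},{"ax":0,"ay":0,"az":0.113,"tx":10,"ty":7,"tz":0,"grip":0.5},{"ax":0,"ay":0,"az":0.113,"tx":14.4,"ty":12,"tz":0,"grip":0.5},{"ax":0,"ay":0,"az":0.113,"tx":14.4,"ty":18,"tz":2,"grip":0.5},{"ax":0,"ay":0,"az":0.113,"tx":14.4,"ty":23.2,"tz":4,"grip":0.5},{"ax":0,"ay":0,"az":0.113,"tx":14.4,"ty":23.2,"tz":4,"grip":0.5},{"ax":0,"ay":0,"az":0.113,"tx":14.4,"ty":23.2,"tz":4,"grip":0.5}]'
python3 -c "
from rig import ctrl;print(ctrl.observe()['q'].round(2))"
```

```text
clock: 11.08
ee_pos: [0.6016, 0.0595, 0.1366]
tcp_rot: [[0.11, 0.994, -0.001], [0.994, -0.11, -0.001], [-0.001, -0.001, -1.0]]
contact_force: [-0.3, 0.0, 0.4]
opening: 0.0428
[ 0.01  0.24  1.38 -0.    1.52  0.12]
```

```bash
python3 -m jog '[{"ax":0,"ay":0,"az":0,"tx":0,"ty":-0.2,"tz":3,"grip":0.5},{"ax":0,"ay":0,"az":0,"tx":0,"ty":-0.2,"tz":6,"grip":0.5},{"ax":0,"ay":0,"az":0,"tx":0,"ty":-0.2,"tz":8.5,"grip":0.5},{"ax":0,"ay":0,"az":0,"tx":0,"ty":-0.2,"tz":9.7,"grip":0.5},{"ax":0,"ay":0,"az":0,"tx":0,"ty":-0.2,"tz":9.7,"grip":0.5}]'
python3 - <<'E'
from rig import ctrl
import cv2
for n,(x,y,w,h) in {"side":(270,110,160,120),"top":(230,95,160,120)}.items():
    cv2.imwrite(f"pics/{n}6.png",cv2.resize(ctrl.snapshot(n)["color"][y:y+h,x:x+w],None,fx=5,fy=5,interpolation=cv2.INTER_CUBIC))
E
```

```text
clock: 11.7
ee_pos: [0.599, 0.0596, 0.0406]
tcp_rot: [[0.111, 0.994, -0.0], [0.994, -0.111, -0.001], [-0.001, -0.0, -1.0]]
contact_force: [-0.2, -0.9, -0.2]
opening: 0.0428
```

View pics/side6.png

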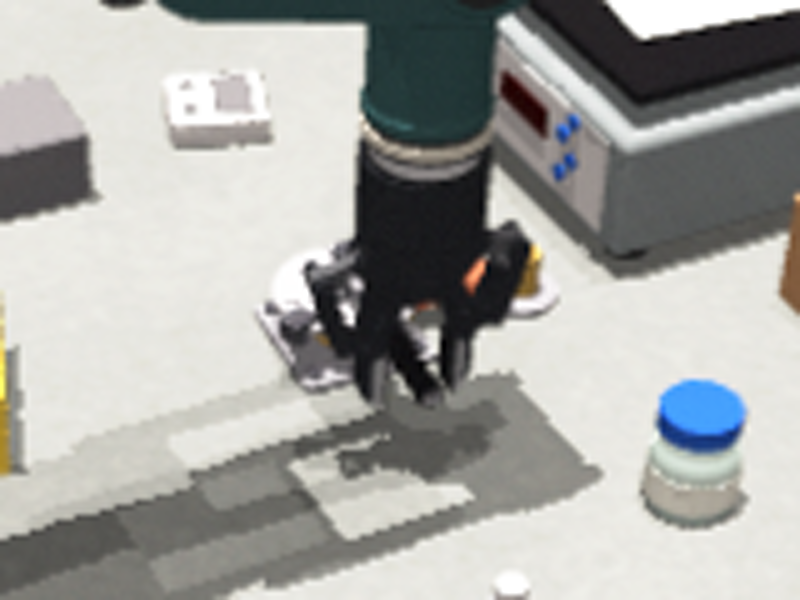

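View pics/top6.png

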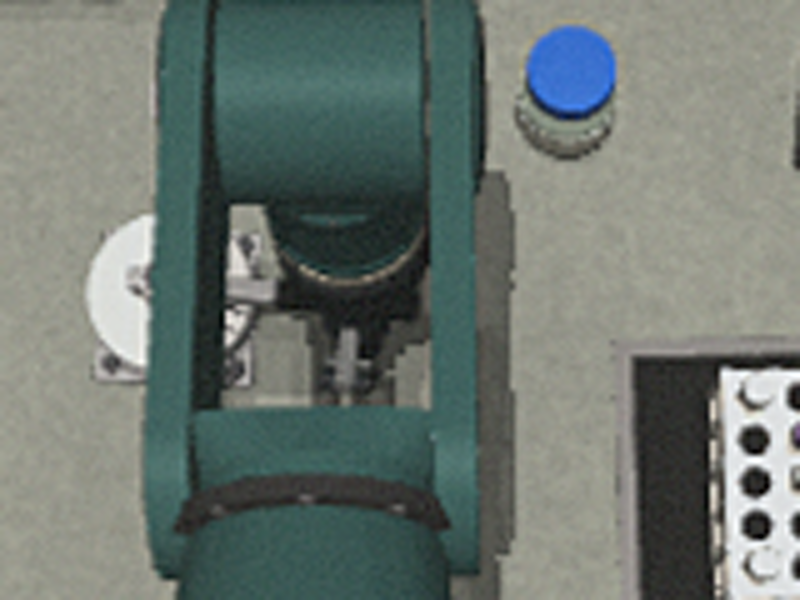

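```bash
python3 -m jog '[{"ax":0,"ay":0,"az":0,"tx":0,"ty":0,"tz":0,"grip":0.3},{"ax":0,"ay":0,"az":0,"tx":0,"ty":0,"tz":0,"grip":0.2},{"ax":0,"ay":0,"az":0,"tx":0,"ty":0,"tz":0,"grip":0.1},{"ax":0,"ay":0,"az":0,"tx":0,"ty":0,"tz":0,"grip":0.1},{"ax":0,"ay":0,"az":0,"tx":0,"ty":0,"tz":0,"grip":0.1}]' 20
```

```text
clock: 12.42
ee_pos: [0.6008, 0.0596, 0.043]
tcp_rot: [[0.11, 0.994, 0.003], [0.994, -0.11, -0.001], [-0.001, 0.004, -1.0]]
contact_force: [-1.5, 0.2, 5.2]
opening: 0.0153
```

```bash
python3 -m jog '[{"ax":0,"ay":0,"az":0.05,"tx":0.01,"ty":-0.55,"tz":0,"grip":0.1},{"ax":0,"ay":0,"az":0.1,"tx":0.05,"ty":-1.09,"tz":0,"grip":0.1},{"ax":0,"ay":0,"az":0.2,"tx":0.22,"ty":-2.17,"tz":0,"grip":0.1},{"ax":0,"ay":0,"az":0.3,"tx":0.49,"ty":-3.22,"tz":0,"grip":0.1},{"ax":0,"ay":0,"az":0.4,"tx":0.86,"ty":-4.24,"tz":0,"grip":0.1},{"ax":0,"ay":0,"az":0.5,"tx":1.33,"ty":-5.23,"tz":0,"grip":0.1},{"ax":0,"ay":0,"az":0.6,"tx":1.9,"ty":-6.15,"tz":0,"grip":0.1},{"ax":0,"ay":0,"az":0.7,"tx":2.56,"ty":-7.02,"tz":0,"grip":0.1},{"ax":0,"ay":0,"az":0.8,"tx":3.3,"ty":-7.82,"tz":0,"grip":0.1},{"ax":0,"ay":0,"az":0.8,"tx":3.3,"ty":-7.82,"tz":0,"grip":0.1}]'
```

```text
clock: 13.68
ee_pos: [0.525, 0.1016, 0.043]
tcp_rot: [[0.789, 0.614, 0.0], [0.614, -0.789, -0.001], [-0.0, 0.001, -1.0]]
contact_force: [-5.8, 0.3, 5.5]
opening: 0.0155
```

```bash
python3 -m jog '[{"ax":0,"ay":0,"az":0.07,"tx":0.03,"ty":-0.77,"tz":0,"grip":0.1},{"ax":0,"ay":0,"az":0.14,"tx":0.11,"ty":-1.53,"tz":0,"grip":0.1},{"ax":0,"ay":0,"az":0.2,"tx":0.22,"ty":-2.19,"tz":0,"grip":0.1},{"ax":0,"ay":0,"az":0.2,"tx":0.22,"ty":-2.19,"tz":0,"grip":0.1},{"ax":0,"ay":0,"az":0.2,"tx":0.22,"ty":-2.19,"tz":0,"grip":0.1}]'
```

```text
clock: 14.3
ee_pos: [0.5131, 0.1204, 0.043]
tcp_rot: [[0.895, 0.446, -0.001], [0.446, -0.895, -0.0], [-0.001, -0.0, -1.0]]
contact_force: [-2.4, 0.7, 3.3]
opening: 0.0158
```

```bash
python3 -m jog '[{"ax":0,"ay":0,"az":0,"tx":0,"ty":0,"tz":0,"grip":0.3},{"ax":0,"ay":0,"az":0,"tx":0,"ty":0,"tz":0,"grip":0.5},{"ax":0,"ay":0,"az":0,"tx":0,"ty":0,"tz":0,"grip":0.5},{"ax":0,"ay":0,"az":0,"tx":0,"ty":0,"tz":0,"grip":0.5},{"ax":0,"ay":0,"az":0,"tx":0,"ty":0,"tz":-3,"grip":0.5},{"ax":0,"ay":0,"az":0,"tx":0,"ty":0,"tz":-8,"grip":0.5},{"ax":0,"ay":0,"az":0,"tx":0,"ty":0,"tz":-14,"grip":0.5},{"ax":0,"ay":0,"az":0,"tx":-8,"ty":6,"tz":-16,"grip":0.5},{"ax":0,"ay":0,"az":0,"tx":-16,"ty":11,"tz":-16,"grip":0.5},{"ax":0,"ay":0,"az":0,"tx":-16,"ty":11,"tz":-16,"grip":0.5},{"ax":0,"ay":0,"az":0,"tx":-16,"ty":11,"tz":-16,"grip":0.5},{"ax":0,"ay":0,"az":0,"tx":-16,"ty":11,"tz":-16,"grip":0.5},{"ax":0,"ay":0,"az":0,"tx":-16,"ty":11,"tz":-16,"grip":0.5}]'
python3 - <<'E'
from rig import ctrl
import cv2
for n,(x,y,w,h) in {"side":(300,145,80,60),"top":(230,125,80,60)}.items():
    im=ctrl.snapshot(n)["color"];cv2.imwrite(f"pics/{n}7f.png",im)
    cv2.imwrite(f"pics/{n}7.png",cv2.resize(im[y:y+h,x:x+w],None,fx=10,fy=10,interpolation=cv2.INTER_CUBIC))
E
```

```text
clock: 15.92
ee_pos: [0.4196, -0.0483, 0.2029]
tcp_rot: [[0.894, 0.448, -0.001], [0.448, -0.894, 0.001], [-0.0, -0.001, -1.0]]
contact_force: [0.4, -0.1, -0.8]
opening: 0.0423
```

View pics/side7.png

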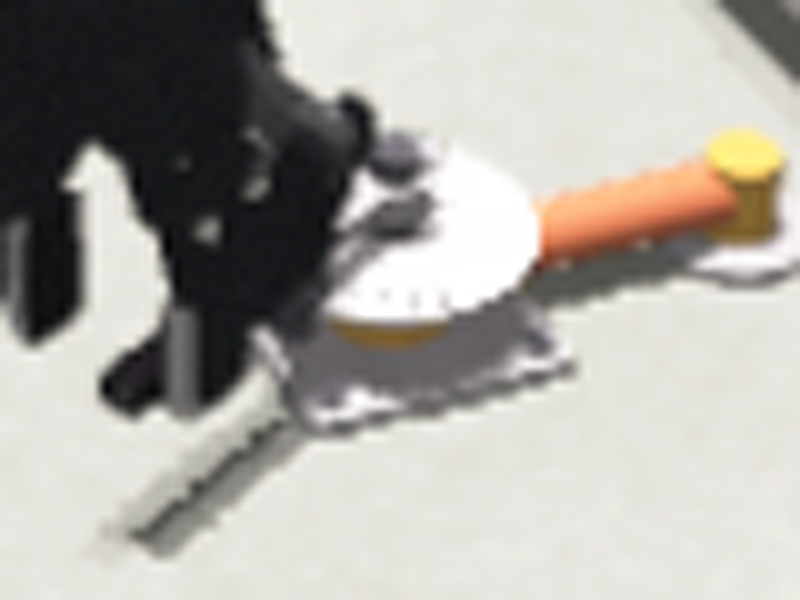

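View pics/top7.png

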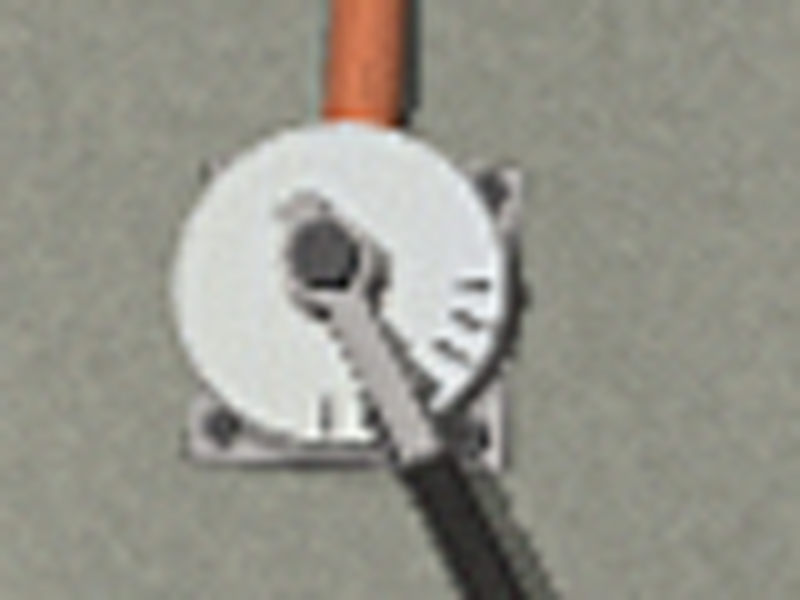

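View pics/top7f.png

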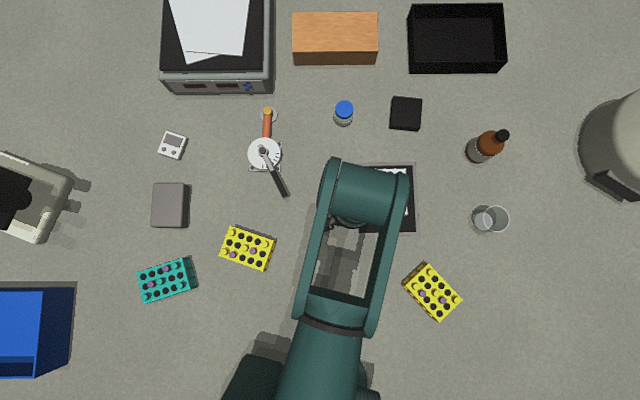

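```bash
python3 -m jog '[{"ax":0,"ay":0,"az":0,"tx":0,"ty":0,"tz":-5,"grip":0.5},{"ax":0,"ay":0,"az":0,"tx":0,"ty":-8,"tz":-8,"grip":0.5},{"ax":0,"ay":0,"az":0,"tx":0,"ty":-39,"tz":-8,"grip":0.5},{"ax":0,"ay":0,"az":0,"tx":0,"ty":-39,"tz":-8,"grip":0.5},{"ax":0,"ay":0,"az":0,"tx":0,"ty":-39,"tz":-8,"grip":0.5},{"ax":0,"ay":0,"az":0,"tx":0,"ty":-39,"tz":-8,"grip":0.5},{"ax":0,"ay":0,"az":0,"tx":0,"ty":-39,"tz":-8,"grip":0.5},{"ax":0,"ay":0,"az":0,"tx":0,"ty":-39,"tz":-8,"grip":0.5},{"ax":0,"ay":0,"az":0,"tx":0,"ty":-39,"tz":-8,"grip":0.5},{"ax":0,"ay":0,"az":0,"tx":0,"ty":-39,"tz":-8,"grip":0.5}]'
python3 - <<'E'
from rig import ctrl
import cv2
for n,(x,y,w,h) in {"side":(300,145,80,60),"top":(235,135,80,60)}.items():
    im=ctrl.snapshot(n)["color"];cv2.imwrite(f"pics/{n}8f.png",im)
    cv2.imwrite(f"pics/{n}8.png",cv2.resize(im[y:y+h,x:x+w],None,fx=10,fy=10,interpolation=cv2.INTER_CUBIC))
E
```

```text
clock: 17.27
ee_pos: [0.2449, 0.3003, 0.2829]
tcp_rot: [[0.894, 0.449, -0.001], [0.449, -0.894, -0.0], [-0.001, -0.0, -1.0]]
contact_force: [0.1, -0.6, 0.1]
opening: 0.0424
```

View pics/side8.png

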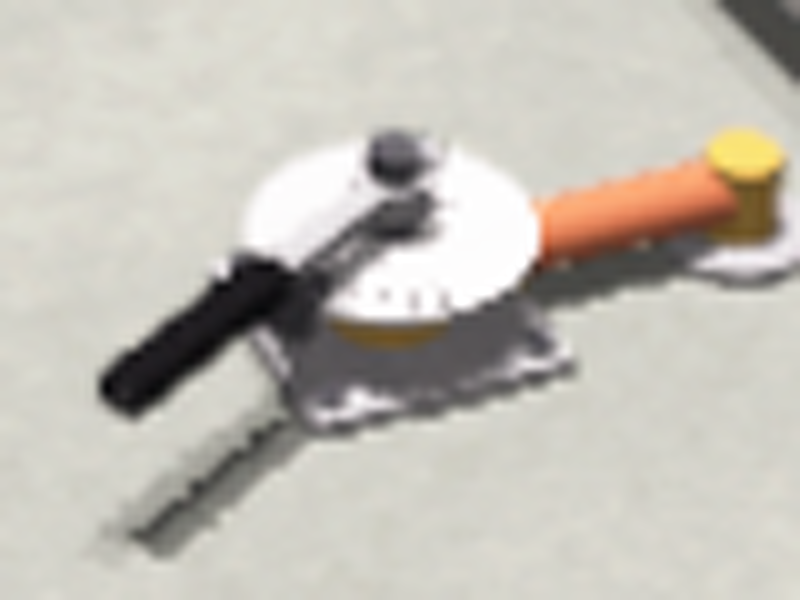

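View pics/top8.png

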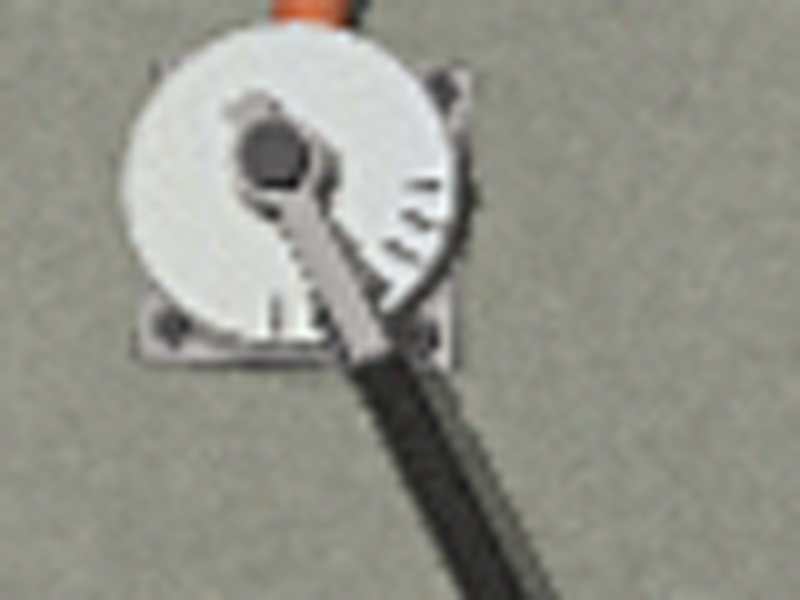

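View pics/top8f.png

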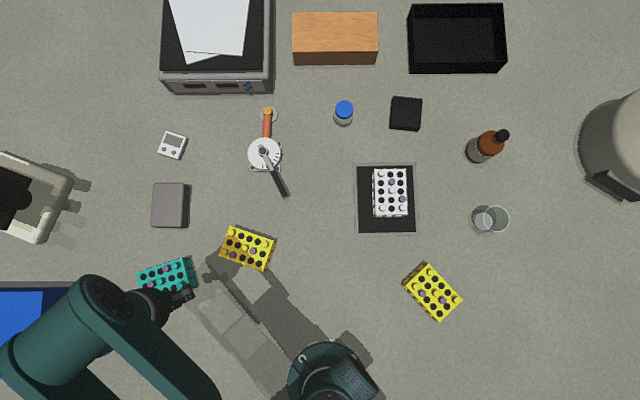

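View pics/side8f.png

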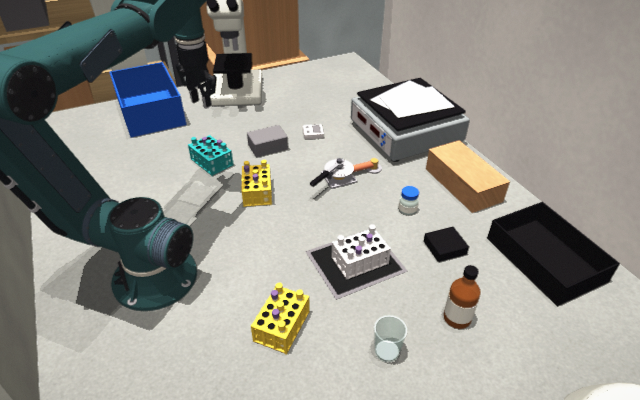

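```bash
python3 - <<'E'
from h import *
import cv2
def proj(n,P):
    c=np.load(f"{n}_cal.npz");p=(c["R"]@P.T).T+c["t"];p=(c["K"]@p.T).T;return p[:,:2]/p[:,2:]
def ov(n,src,crop,out,sp,items):
    x,y,w,h=crop;im=cv2.resize(cv2.imread(src)[y:y+h,x:x+w],None,fx=12,fy=12,interpolation=cv2.INTER_CUBIC)
    for a,r0,r1,hw,z,col in items:
        a=np.radians(a);d=np.array([np.cos(a),np.sin(a)]);e=np.array([-d[1],d[0]])
        P=np.array([np.r_[sp+d*r+e*s,z] for r,s in [(r0,-hw),(r1,-hw),(r1,hw),(r0,hw)]])
        p=(proj(n,P)-[x,y]+.5)*12-.5
        cv2.polylines(im,[p.round().astype(int)],True,col,1)
    return im
sp=np.array([.612,.1685])
for n,crop in {"top":(250,140,50,60),"side":(310,150,60,45)}.items():
    a=ov(n,f"pics/{n}0.png" if n=="top" else "pics/side0.png",crop,0,sp,[(-154.2,.039,.059,.008,.047,(0,0,255)),(-96.5,.06,.14,.008,.065,(0,255,0))])
    b=ov(n,f"pics/{n}8f.png",crop,0,sp,[(-154.2,.039,.059,.008,.047,(0,0,255)),(-154.2,.06,.14,.008,.065,(0,255,0))])
    o=np.hstack([a,b]) if n=="top" else np.vstack([a,b]);f=min(800/o.shape[1],600/o.shape[0]);cv2.imwrite(f"pics/ov_{n}.png",cv2.resize(o,None,fx=f,fy=f,interpolation=cv2.INTER_AREA))
E
```

```text
(no output)
```

View pics/ov_top.png

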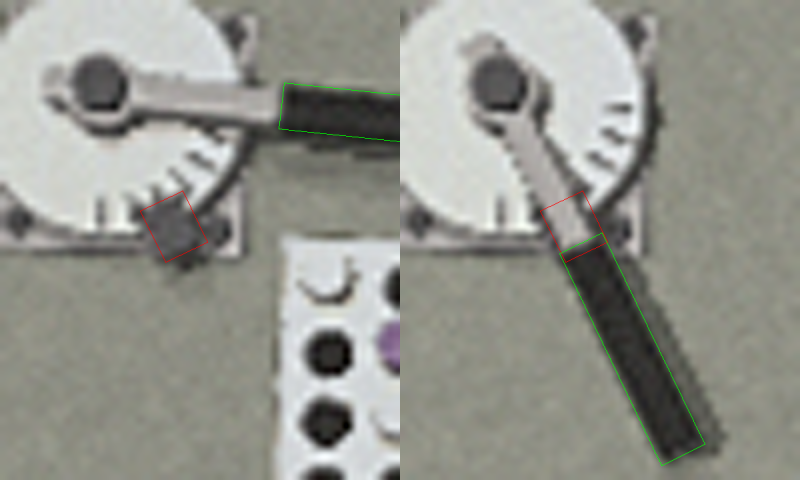

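View pics/ov_side.png

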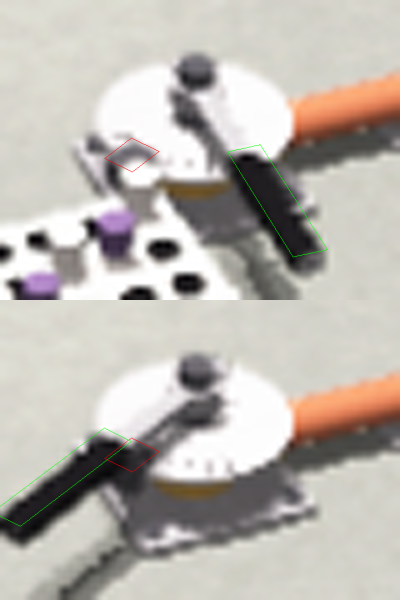

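```bash
python3 -c "
from rig import ctrl;print(ctrl.close_job())"
```

```text
the job is handed in; nothing more can be done
None
```

I slid the rack upright along the bench onto the dark mat. Then I gripped the lever, swung it about 58° to sit over the steel tab, let go and moved the arm clear. I handed the job in at about 17 s of the 64 s allowed; no verdict is reported.

- **Rack:** In the pictures it stands upright, wholly on the mat. Its corners measure about x 0.44 to 0.565 m and y -0.13 to -0.218 m. The mat spans about x 0.385 to 0.592 m and y -0.08 to -0.26 m, so the tightest margin is about 27 mm. I saw no contact with the tap or lever during the slide.
- **Lever:** The gripper pose at release put it at about -154.3°, against about -154.2° measured for the tab, with 4° allowed. The outlines I projected for the tab and the lever fit the top picture closely.
- **Disagreement:** The same outlines sit slightly off in the side picture. The shift looked the same for tab and lever, and I put it down to the roughly 2 mm calibration error.
- **Other things:** By eye, the bystanders and the yellow and turquoise look-alikes stand where they were at the start. I did not re-measure their positions.

The first jog call was refused as a bad value, before anything moved. I took it that every key is needed in each row, and the next calls went through.

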